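Lock a quarter-turn clamp stud in a T-slot rail

TASK

Fit the standing clamp stud to the T-slot rail: lower its head through the wide opening at one end of the slot, slide it along the slot until it comes gently up against the keeper hidden inside, and there give it a quarter turn clockwise, seen from above, so that its head locks crosswise under the lips. Keep the stud upright all the while and let go of it at the end; feel your way instead of forcing it, and leave the tape roll, hex key and cutter where they are.

Things in the scene. Friction and masses are not known exactly. Their poses are not given: they have to be found in the camera images.
- stud_handle (a point): Centre of the grey bar handle of the loose clamp stud (120 g, 70 mm tall, free-standing on its head, tips if knocked). Handle 38 mm long (x), 12 mm thick (y), from 23 mm below to 23 mm above this point; right under it a collar 20 mm across, 3 mm thick. This point lies on the stud's axis, 47 mm above its underside. x = along handle and head (they are parallel), z = up; half a turn about z is the same.
- stud_head (a point): Centre of the underside of the stud's steel hammer head, on the stud's axis; axes as the handle's. The head is 30 mm long (x) with round ends, 14 mm wide (y), 8 mm thick; above it comes a round neck 8 mm thick up to the collar, whose underside is 21 mm above this point.
- rail: Aluminium clamp rail fixed to the bench, 210 mm long (x), 76 mm wide over its screwed flanges, upper body 52 mm wide, 26 mm high. Origin: centre of its underside; x = along the slot from the wide opening to the far end, z = up. The stud and the rail (with the keeper in it) must not press on each other with more than 35 N, nor may the stud be tipped over 6 degrees.
- channel_floor (a point): Point on the channel floor inside the rail, under the middle of its length, 6 mm above the bench; axes as the rail's. Channel 17 mm wide; lips over it from 12 to 20 mm above its floor, the slot between them 11 mm wide: the neck passes, the head does not. With the head on the floor the handle's centre is 53 mm above the bench; under the lips it can rise 4 mm at most.
- slot_window (a point): Centre of the wide opening at the start of the slot, level with the rail's top (26 mm above the bench). Opening 36 mm long (along the rail's x), 18 mm wide, narrowing to the slot over 7 mm. A lengthwise head moved from here along x meets the solid end wall of the hidden, firmly held keeper with its leading end when the stud's axis is somewhere from 65 to 135 mm away (differs each time).
- slot_end (a point): Far end of the slot, on its centre line, level with the rail's top, 172 mm along x from the centre of the opening. With its head against the keeper's wall, or up to about 2 mm short of it, the stud can be turned clockwise seen from above; a solid stop ends the turn a few degrees past the quarter turn. Elsewhere in the channel, or anticlockwise, the head cannot be turned.
- tape_roll: Bystander: amber tape roll, 72 mm across, 25 mm high; origin under its centre.
- hex_key: Bystander: dark hex key, 74 x 30 mm, 4 mm thick; origin under its centre.
- flush_cutter: Bystander: cutter with red handles, 142 x 54 mm, 12 mm high; origin under its centre.
Mind the look-alikes: they are no part of the job. Leave any turquoise look-alike of the part that bears stud_handle alone.

How it is judged:
On the way, in this order (a step that is already met when the one before it is completed fails the run):
1. the stud's head has been lowered through the wide opening into the channel (z of stud_handle in the frame of rail below 0.059 m and y of stud_handle in the frame of rail between -0.004 and 0.004 m and x of stud_handle in the frame of rail between -0.087 and -0.063 m), for 0.1 s.
2. the stud has been slid along the slot, its head captive under the lips and still lengthwise (z of stud_handle in the frame of rail below 0.059 m and y of stud_handle in the frame of rail between -0.004 and 0.004 m and x of stud_handle in the frame of rail above -0.025 m and angle between the x axis of stud_handle and the x axis of rail, either way round below 0.3 rad), for 0.1 s.
At the end, for the whole second after the job is handed in: The stud stands in the slot within 4 mm of its centre line and 6 degrees of upright, its head down in the keeper under the lips, turned crosswise to the slot within 15 degrees, at rest and released (z of stud_handle in the frame of rail below 0.059 m and y of stud_handle in the frame of rail between -0.004 and 0.004 m and x of stud_handle in the frame of rail between -0.02 and 0.066 m and angle between the x axis of stud_handle and the y axis of rail, either way round below 0.26 rad and angle between stud_handle's own z axis and vertical below 0.1 rad and linear speed of stud below 0.02 m/s); the robot touches nothing.
It fails at once if the stud was tipped or levered over by more than 6 degrees (angle between stud_handle's own z axis and vertical above 0.1 rad).
It fails at once if stud and rail pressed on each other with more than 35 N (contact force between stud and rail above 35 N).
It fails at once if the tape roll was disturbed (moved more than 15 mm) (distance of tape_roll from where it was at the start of the episode above 0.015 m).
It fails at once if the hex key was disturbed (moved more than 15 mm) (distance of hex_key from where it was at the start of the episode above 0.015 m).
It fails at once if the flush cutter was disturbed (moved more than 15 mm) (distance of flush_cutter from where it was at the start of the episode above 0.015 m).
It also fails if it takes over 58 s, if anything falls off the work surface, if the arm or the gripper's body presses on something with over 40 N, if the wrist force passes 120 N, or if a joint passes its speed limit or range.

ROBOT

A 6-joint arm with a two-finger parallel gripper is mounted at the origin on a cart in front of the work surface, level with it; the furniture and walls round the work are solid. World frame = base frame: x ahead of the robot, y to its left, z up, the work surface at z = 0. Lengths are in m, angles in rad, forces in N, time in s.
With the tool pointing down it reaches from about 0.3 to 0.875 m from the base axis. Payload 6.4 kg.
Tool frame: the origin (TCP) lies between the finger pads; the fingertips stand ctrl.tip_extent ahead of it and the grasp point (between the pads) is the TCP (ctrl.tip_extent is the distance from the TCP to the fingertips, in m); z points along the fingers, y is the line along which they close (so a half turn about z gives the same grasp; the last joint's range is limited). The gripper opens to 85 mm and grips with 20 to 120 N. Pads are 22 mm wide; open, the fingers measure 114 mm over their backs; the gripper's body (76 mm by 85 mm) begins 54 mm behind the grasp point. The pads swing forward as they close: fully open they stand 13 mm farther back than shut.
Start: joints at [-0.206, 0.181, 1.607, -0, 1.354, -0.206], TCP at [0.575, 0, 0.217] pointing down, gripper open.
Joint ranges: [-2.99, 2.99], [-0.89, 2.07], [0.3, 2.58], [-1.14, 4.28], [0, 2.63], [-3.12, 3.12]. Speed limits (rad/s): [2.57, 2.57, 3.01, 3.14, 3.14, 3.14].

INTERFACE

Orientations are given as a unit quaternion [w, x, y, z].
In Python, from bench import ctrl gives the robot as it stands.
- The arm moves only by the tool send_rows, never from a script. Its arguments are lists of equal length, an entry for each row: "dr": the turn, a rotation vector about the tool's x, y, z in units of 6 degrees (1.0 is 6 degrees), a list of three; "xyz": the shift along the tool's x, y, z in cm, a list of three; "jaw": the opening in per cent of the stroke, from 0 (shut) to 100 (fully open). In form: {"dr": [[wx, wy, wz], ...], "xyz": [[dx, dy, dz], ...], "jaw": [jaw, ...]}. A call has exactly 8 rows; each row is the pose to reach, as a shift and turn from the pose commanded when the call began, along the tool's axes at that moment; what a row does not reach only later rows make up. A row lasts 1/8 s, in which the tool goes at most 62.5 mm and 10.7 degrees, less where a joint would pass 70% of its speed; a pose out of reach is approached as far as the arm can. A call with a gripper value outside its range is refused whole. The fingers move at their own pace and stop on an object; the grip force is fixed at half the most. Time passes only in rows, so rows that repeat a pose let the fingers close, or fill a call up. It gives the time, the measured TCP pose, the force, the opening and the grip force at its end, in the units of the state.
- ctrl.get_obs(): the state, without advancing time (a new reading comes with each control period).
- ctrl.camera(name): name is "scene" or "side" or "wrist"; returns the picture (480x640x3 uint8, red, green, blue); there is no depth.
- ctrl.calibration(name): a dict with "camera_matrix" (3x3 intrinsics, pixels), "world_from_camera" (4x4, takes a point from camera to world coordinates). Camera axes: x right, y up, looking along -z (the intrinsics and any distortion apply to the point x, -y, -z); pixel columns grow to the right and rows downward; lengths in m; the calibration is good to about 2 mm. A picture is of the moment at which its call begins: read the wrist's pose just before it. calibration takes no time and is no camera call; for the wrist camera it gives the pose at the moment of the call.
- ctrl.hand_in(): hands the job in; it is judged then, once.
The state is a dict: "time_s": time; "q": joint angles; "dq": joint speeds; "joint_efforts": joint torques, N m; "eef_pos": TCP position; "eef_rot": TCP orientation; "wrist_force": force on the tool from outside, world axes, zero at the start; "torque": the same for the moment, N m; "opening": opening from 0.0 (shut) to 1.0 (fully open); "grasp_force": force on a finger pad.
Only numpy, scipy, OpenCV 4.12 (cv2) and the standard library are available. Lean on these libraries where they do the work, as an engineer would, in place of code of your own. Each camera call takes 0.05 s, during which the arm holds its last target. There are 200 camera calls.

## Working session

There is one attempt and no reset: what is moved stays moved. The work goes in short steps, Python scripts to look and compute and a tool call to move; the robot and the scene stay as the last step left them, time stands still between calls to the robot, and variables do not carry over. Pictures are saved under pics/ and viewed, at most 13 in all, crops included, and the job is handed in when it is done.

Besides the shell and the picture viewer there is one more tool, called after "Request:" as a command line: name --argument value ..., lists and objects as JSON in quotes. send_rows: Moves the arm, as the interface text tells. Its arguments: {"type":"object","properties":{"dr":{"type":"array","items":{"type":"array","items":{"type":"number"}}},"xyz":{"type":"array","items":{"type":"array","items":{"type":"number"}}},"jaw":{"type":"array","items":{"type":"number"}}},"required":["dr","xyz","jaw"]}

```bash
mkdir -p pics; ls
python3 - <<'E'
from bench import ctrl
import cv2,numpy as np
o=ctrl.get_obs();print(o, ctrl.tip_extent)
for n in ("scene","side","wrist"):
    c=ctrl.calibration(n);print(n,np.round(c["camera_matrix"],1).tolist(),np.round(c["world_from_camera"],3).tolist(),[k for k in c])
    cv2.imwrite(f"pics/{n}0.png",ctrl.camera(n)[:,:,::-1])
E
```

```text
pics
{'time_s': 0.0, 'q': array([-2.06272756e-01,  1.81530308e-01,  1.60801045e+00, -2.76644220e-05,
        1.35380423e+00, -2.06310831e-01]), 'dq': array([ 0.00019804, -0.00195184,  0.00054759, -0.00015642,  0.00047177,
       -0.00157106]), 'joint_efforts': array([ 3.41415571e-04, -4.44869328e+01, -3.51340663e+01, -2.51131587e-04,
        9.11703974e-03,  3.43231875e-05]), 'eef_pos': array([5.74419181e-01, 1.45506757e-04, 2.15989034e-01]), 'eef_rot': array([-7.25917522e-04,  7.07090934e-01,  7.07122085e-01, -4.90807842e-04]), 'wrist_force': array([0.27322726, 0.25194074, 0.28452595]), 'torque': array([ 0.01110807, -0.01806312, -0.02974389]), 'grasp_force': 0.0, 'opening': 1.0022443410758937} 0.019
scene [[452.0, 0.0, 314.9], [0.0, 452.0, 239.0], [0.0, 0.0, 1.0]] [[0.703, 0.357, -0.615, -0.049], [-0.711, 0.378, -0.593, -0.518], [0.021, 0.854, 0.52, 0.571], [0.0, 0.0, 0.0, 1.0]] ['camera_matrix', 'world_from_camera']
side [[443.3, 0.0, 320.8], [0.0, 443.3, 232.9], [0.0, 0.0, 1.0]] [[-0.998, -0.029, 0.051, 0.587], [0.058, -0.343, 0.938, 1.059], [-0.01, 0.939, 0.344, 0.458], [0.0, 0.0, 0.0, 1.0]] ['camera_matrix', 'world_from_camera']
wrist [[406.2, 0.0, 322.6], [0.0, 406.2, 243.9], [0.0, 0.0, 1.0]] [[1.0, -0.0, 0.002, 0.574], [-0.0, 0.949, 0.316, 0.082], [-0.002, -0.316, 0.949, 0.373], [0.0, 0.0, 0.0, 1.0]] ['camera_matrix', 'world_from_camera']
```

View pics/scene0.png

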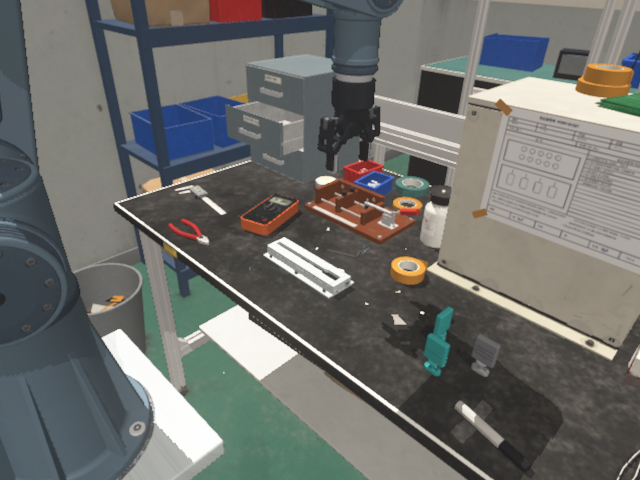

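View pics/side0.png

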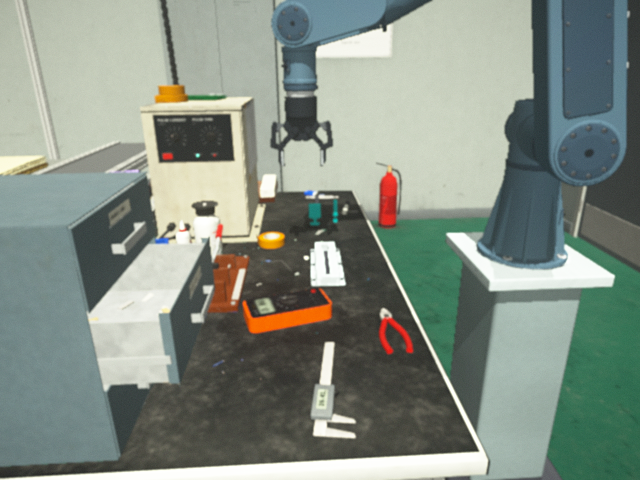

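View pics/wrist0.png

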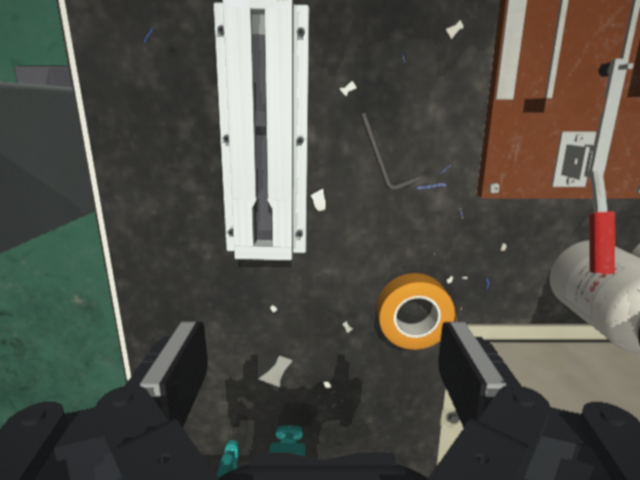

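Scene: rail at (308,265), with its wide opening at the near-right end (345,280), wrist (263,230). Stud candidates: turquoise (437,355), turquoise (444,322), grey (485,355). The grey one fits the description. I'll crop it closely and compute approximate positions.

```bash
cat > h.py <<'E'
import numpy as np,cv2
from bench import ctrl
def ray(c,uv):
    K=c["camera_matrix"];T=np.array(c["world_from_camera"])
    d=np.linalg.inv(K)@[uv[0],uv[1],1.]
    d=T[:3,:3]@(d*[1,-1,-1]); return T[:3,3],d/np.linalg.norm(d)
def plane(c,uv,z):
    o,d=ray(c,uv); return o+d*(z-o[2])/d[2]
def tri(rs):
    A=0;b=0
    for o,d in rs:
        P=np.eye(3)-np.outer(d,d);A=A+P;b=b+P@o
    x=np.linalg.solve(A,b); return x,[np.linalg.norm((np.eye(3)-np.outer(d,d))@(x-o)) for o,d in rs]
def proj(c,X):
    T=np.array(c["world_from_camera"]);p=T[:3,:3].T@(np.array(X)-T[:3,3]);p=p*[1,-1,-1];p=c["camera_matrix"]@p;return p[:2]/p[2]
E
python3 - <<'E'
from h import *
s=ctrl.calibration("scene");w=ctrl.calibration("wrist")
print("grey",plane(s,(486,350),.047),"turq",plane(s,(437,350),.047),plane(s,(445,320),.047))
for uv in [(263,230),(258,12),(294,258),(236,258)]: print(uv,plane(w,uv,.026))
im=cv2.imread("pics/scene0.png");a=cv2.resize(im[290:400,400:520],None,fx=5,fy=5,interpolation=2)
cv2.imwrite("pics/crop1.png",a)
E
```

```text
grey [ 0.52698289 -0.35092755  0.047     ] turq [ 0.47005717 -0.29570576  0.047     ] [ 0.54283805 -0.26681997  0.047     ]
(263, 230) [ 0.52090129 -0.02004078  0.026     ]
(258, 12) [0.52515507 0.15184113 0.026     ]
(294, 258) [ 0.54790124 -0.04661746  0.026     ]
(236, 258) [ 0.49505373 -0.0466251   0.026     ]
```

View pics/crop1.png

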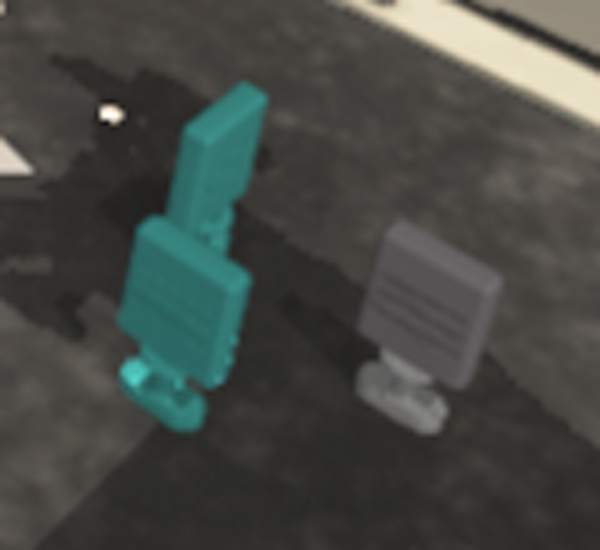

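The crop shows two turquoise look-alikes at scene (437,355) and (444,322), and the one grey stud at (486,352). I choose the grey one. Next I'll move the wrist camera over it.

Request:
send_rows --dr '[[0,0,0],[0,0,0],[0,0,0],[0,0,0],[0,0,0],[0,0,0],[0,0,0],[0,0,0]]' --xyz '[[-6,-0.6,0],[-12,-1.2,0],[-18,-2,0],[-24,-3,0],[-30,-4,0],[-36,-4.5,0],[-38,-4.5,0],[-38,-4.5,0]]' --jaw '[100,100,100,100,100,100,100,100]'

```text
time_s: 1.15
eef_pos: [0.5296, -0.3806, 0.2161]
eef_rot: [-0.001, 0.708, 0.706, 0.0]
wrist_force: [1.0, 0.7, 0.1]
opening: 1.001
grasp_force: 0.0
```

```bash
cat > snap.py <<'E'
import sys,pickle
from h import *
n=sys.argv[1];o=ctrl.get_obs();c=ctrl.calibration("wrist");im=ctrl.camera("wrist")
cv2.imwrite(f"pics/{n}.png",im[:,:,::-1]);pickle.dump(c,open(f"{n}.pkl","wb"));print(o["time_s"],o["eef_pos"],o["eef_rot"],o["q"],o["dq"].max())
E
python3 snap.py w1
```

```text
1.15 [ 0.52955815 -0.38063691  0.21612421] [-6.32778096e-04  7.07796432e-01  7.06416155e-01  1.60217799e-04] [-8.05001400e-01  3.51032475e-01  1.39818447e+00  3.01526374e-04
  1.39364702e+00 -8.03102717e-01] 0.04446679499837969
```

Request:
send_rows --dr '[[0,0,0],[0,0,0],[0,0,0],[0,0,0],[0,0,0],[0,0,0],[0,0,0],[0,0,0]]' --xyz '[[-4,0,0],[-7,0,0],[-7,0,0],[-7,0,0],[-7,0,0],[-7,0,0],[-7,0,0],[-7,0,0]]' --jaw '[100,100,100,100,100,100,100,100]'

```text
time_s: 2.2
eef_pos: [0.53, -0.4499, 0.217]
eef_rot: [0.0, 0.707, 0.707, 0.0]
wrist_force: [-0.7, -0.4, 0.9]
opening: 1.003
grasp_force: 0.0
```

```bash
python3 snap.py w2; python3 -c "
import cv2,numpy as np
a=cv2.imread('pics/w1.png');b=cv2.imread('pics/w2.png')
print(a.shape)
cv2.imwrite('pics/w12.png',np.hstack([a[0:400,150:550],b[0:400,150:550]]))"
```

```text
2.2 [ 0.53001934 -0.44989525  0.21695481] [2.23924517e-05 7.07105772e-01 7.07107790e-01 1.62221646e-05] [-8.74095959e-01  4.44312375e-01  1.27119143e+00  3.66674273e-05
  1.42604712e+00 -8.74104100e-01] 0.0016773366852005898
(480, 640, 3)
```

View pics/w12.png

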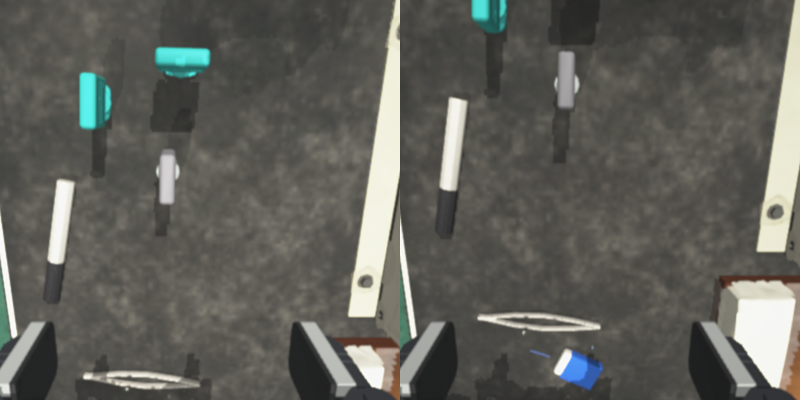

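The grey stud is at w1 (317,178) and w2 (317,80), with its handle lengthwise nearly along world y. The turquoise ones are farther +y and to the left. I'll segment the stud and the rail numerically.

Run:
```python
from h import *
import pickle
cs=[];out=[]
for n,box in (("w1",(290,135,345,215)),("w2",(290,35,345,120))):
    im=cv2.imread(f"pics/{n}.png");x0,y0,x1,y1=box
    out.append(cv2.resize(im[y0-5:y0+80,x0:x1],(330,510),interpolation=cv2.INTER_CUBIC))
    g=im[y0:y1,x0:x1].astype(int).mean(2)
    for r in range(4,80,8): print(n,y0+r,g[r,8:46].astype(int).tolist())
a=cv2.imread("pics/wrist0.png");b=cv2.resize(a[180:265,220:310],(540,510),interpolation=cv2.INTER_CUBIC)
cv2.imwrite("pics/crop2.png",cv2.resize(np.hstack(out+[b[:,:]]),None,fx=.66,fy=1) if 0 else np.hstack([cv2.resize(o,(200,309)) for o in out]+[cv2.resize(b,(327,309))]))
s=np.hstack([cv2.resize(o,(230,355),interpolation=2) for o in out]+[b[:355,:340]]) if 0 else None
w=a.astype(int).min(2)
for r in (20,60,100,140,180,200,210,220,230,240,250,256,262): print(r,w[r,205:315:2].tolist())
print("col263",w[0:30,258].tolist(),w[190:265,263].tolist())
```

```text
w1 139 [90, 90, 91, 91, 93, 93, 94, 95, 94, 94, 93, 91, 89, 89, 88, 87, 86, 86, 83, 82, 77, 74, 73, 73, 73, 73, 71, 72, 72, 72, 72, 71, 72, 72, 74, 77, 77, 78]
w1 147 [89, 90, 92, 93, 94, 93, 92, 91, 91, 89, 88, 87, 86, 87, 87, 86, 85, 79, 77, 75, 75, 73, 72, 73, 71, 71, 69, 69, 70, 72, 72, 74, 75, 77, 78, 81, 81, 84]
w1 155 [84, 86, 87, 88, 88, 88, 87, 86, 86, 86, 86, 91, 111, 142, 164, 177, 181, 181, 181, 180, 180, 180, 179, 175, 166, 150, 127, 97, 79, 76, 75, 75, 76, 77, 79, 81, 83, 84]
w1 163 [77, 78, 79, 81, 82, 82, 83, 85, 86, 87, 94, 117, 152, 176, 194, 205, 209, 210, 211, 211, 211, 211, 211, 208, 197, 180, 160, 142, 131, 108, 87, 80, 80, 79, 79, 81, 85, 88]
w1 171 [80, 80, 79, 79, 78, 79, 81, 110, 178, 222, 197, 154, 158, 178, 195, 206, 210, 211, 211, 211, 212, 212, 210, 206, 192, 173, 161, 178, 214, 223, 210, 156, 104, 93, 98, 100, 102, 101]
w1 179 [82, 82, 80, 80, 80, 80, 79, 79, 74, 68, 78, 115, 156, 182, 198, 208, 211, 211, 212, 212, 211, 210, 208, 201, 188, 169, 147, 137, 130, 112, 98, 95, 96, 97, 98, 98, 98, 96]
w1 187 [82, 81, 81, 80, 80, 80, 79, 75, 65, 60, 75, 116, 1
[... 5507 characters left out ...]
262 [57, 57, 56, 55, 55, 56, 55, 54, 52, 51, 50, 50, 51, 51, 51, 51, 47, 35, 36, 40, 42, 42, 40, 40, 41, 40, 39, 39, 38, 39, 40, 41, 41, 38, 38, 39, 39, 40, 40, 37, 37, 39, 43, 50, 61, 60, 59, 59, 59, 60, 57, 56, 57, 58, 60]
col263 [222, 222, 222, 222, 223, 221, 219, 207, 170, 124, 93, 86, 85, 88, 100, 113, 119, 120, 120, 120, 120, 120, 120, 121, 125, 128, 128, 128, 129, 129] [91, 92, 92, 92, 92, 92, 93, 93, 93, 93, 93, 93, 93, 93, 93, 94, 93, 94, 93, 94, 93, 93, 94, 94, 94, 94, 95, 94, 94, 95, 94, 95, 95, 96, 95, 95, 96, 96, 96, 93, 88, 83, 81, 81, 81, 81, 81, 80, 83, 102, 130, 148, 150, 149, 148, 151, 170, 206, 224, 227, 227, 228, 226, 224, 224, 225, 225, 222, 198, 143, 83, 45, 39, 38, 38]
```

View pics/crop2.png

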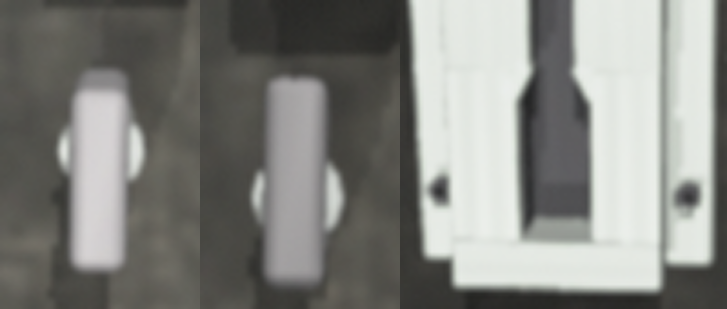

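Close view confirms the parts. Stud top-face centres: w1 ≈(317.0,179.2), w2 ≈(315.6,79.5). In wrist0 the opening spans rows ~198–246, columns 252–272.

Run:
```python
from h import *
import pickle
w1=pickle.load(open("w1.pkl","rb"));w2=pickle.load(open("w2.pkl","rb"))
x,e=tri([ray(w1,(317.0,179.2)),ray(w2,(315.6,79.5))]);print("top",x,e)
for c,a,b in((w1,(317.3,154.2),(316.3,204.3)),(w2,(316.4,51.2),(315.0,107.8))):
    A,B=plane(c,a,.07),plane(c,b,.07);d=A-B;print(A,B,np.linalg.norm(d),"yaw dx/dy deg",np.degrees(np.arctan2(d[0],d[1])))
# scene check
s=ctrl.calibration("scene");print(proj(s,[x[0],x[1],.047]))
# wrist0 pose was eef .5744,.0001,.216 -> shift camera from w2 by eef diff & same rot
w0={k:np.array(v) for k,v in w2.items()};T=w0["world_from_camera"].copy();T[:3,:]=[[1,0,.002,.574],[0,.949,.316,.082],[-.002,-.316,.949,.373]];w0["world_from_camera"]=T
for z in (.026,):
  for r,l,m in((60,251.8,265.6),(100,253,266),(140,254,266.5),(180,255,267),(220,252,272),(240,253,272.7)):
    L,R=plane(w0,(l,r),z),plane(w0,(m,r),z);print(r,(L+R)/2,R[0]-L[0])
  for r in (198,207.5,246,259.8): print(r,plane(w0,(262,r),z)[:2])
```

```text
top [ 0.52492669 -0.3483158   0.06891763] [np.float64(6.486409442352418e-05), np.float64(6.486409442350942e-05)]
[ 0.5253501  -0.32982067  0.07      ] [ 0.52434692 -0.36725696  0.07      ] 0.0374497292931174 yaw dx/dy deg 1.5349927063486202
[ 0.52552695 -0.33049867  0.07      ] [ 0.52434619 -0.36701688  0.07      ] 0.0365372913391451 yaw dx/dy deg 1.851919274374944
[483.87689572 349.79870861]
60 [0.5234027  0.11811129 0.026     ] 0.010801390064071548
100 [0.52256277 0.08859629 0.026     ] 0.010473768459680954
140 [0.52163055 0.05729728 0.026     ] 0.0103753539147311
180 [0.52064024 0.02404745 0.026     ] 0.010270804193638239
220 [ 0.51980677 -0.01134133  0.026     ] 0.017668697908795772
240 [ 0.51968402 -0.02990318  0.026     ] 0.017688120206440616
198 [0.52074942 0.00839954]
207.5 [ 5.20346613e-01 -4.00812418e-05]
246 [ 0.51864981 -0.03559132]
259.8 [ 0.51801517 -0.04888809]
```

Stud axis is at (0.525,-0.3485), top 0.069 (expected 0.070), yaw 1.6°. The rail is at the same yaw, with the opening centred at (0.5196,-0.0178). The 36 mm length and 17.7 mm width both match. Approaching now.

Request:
send_rows --dr '[[0,0,0.27],[0,0,0.27],[0,0,0.27],[0,0,0.27],[0,0,0.27],[0,0,0.27],[0,0,0.27],[0,0,0.27]]' --xyz '[[5,-0.25,0],[10.15,-0.51,0],[10.15,-0.51,3],[10.15,-0.51,6],[10.15,-0.51,9],[10.15,-0.51,10],[10.15,-0.51,10],[10.15,-0.51,10]]' --jaw '[100,100,100,90,80,70,70,70]'

```text
time_s: 3.25
eef_pos: [0.5257, -0.3493, 0.1185]
eef_rot: [0.001, 0.717, 0.697, 0.0]
wrist_force: [0.0, -0.2, -0.7]
opening: 0.698
grasp_force: 0.0
```

```bash
python3 snap.py w3; python3 -c "
import cv2,numpy as np
from h import *
s=ctrl.camera('scene')[:,:,::-1];cv2.imwrite('pics/s3.png',s)
a=cv2.imread('pics/w3.png')[200:480,120:520]
cv2.imwrite('pics/v3.png',np.hstack([a,cv2.resize(s[270:410,380:580],(400,280))]))"
```

```text
3.25 [ 0.5257073  -0.34931842  0.11848851] [1.25599286e-03 7.17069788e-01 6.97000244e-01 3.75197838e-05] [-7.74223193e-01  3.99058720e-01  1.54088389e+00  1.21294142e-05
  1.19913696e+00 -7.45843988e-01] 0.0012000677600308772
```

View pics/v3.png

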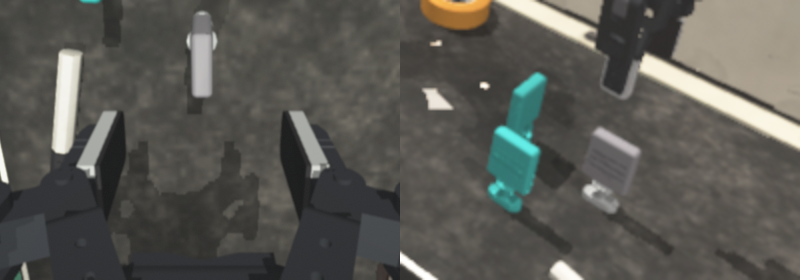

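Gripper (midline ≈ column 323) and stud (column 321) are lined up, with clear space on both sides. Descending.

Request:
send_rows --dr '[[0,0,0],[0,0,0],[0,0,0],[0,0,0],[0,0,0],[0,0,0],[0,0,0],[0,0,0]]' --xyz '[[0,0,1.5],[0,0,3],[0,0,4.5],[0,0,6],[0,0,6.7],[0,0,6.7],[0,0,6.7],[0,0,6.7]]' --jaw '[70,70,70,60,50,40,35,30]'

```text
time_s: 4.35
eef_pos: [0.5253, -0.3489, 0.0507]
eef_rot: [0.001, 0.717, 0.697, 0.0]
wrist_force: [-0.0, -0.3, 0.1]
opening: 0.299
grasp_force: 0.0
```

Request:
send_rows --dr '[[0,0,0],[0,0,0],[0,0,0],[0,0,0],[0,0,0],[0,0,0],[0,0,0],[0,0,0]]' --xyz '[[0,0,0],[0,0,0],[0,0,0],[0,0,0],[0,0,0],[0,0,0],[0,0,0],[0,0,0]]' --jaw '[26,22,19,17,15,12,9,5]'

```text
time_s: 5.35
eef_pos: [0.5251, -0.3486, 0.0501]
eef_rot: [0.0, 0.717, 0.697, 0.0]
wrist_force: [-0.1, -0.6, 1.6]
opening: 0.11
grasp_force: 58.7
```

```bash
python3 snap.py w4; python3 -c "
import cv2,numpy as np
from h import *
s=ctrl.camera('scene')[:,:,::-1]
cv2.imwrite('pics/v4.png',np.hstack([cv2.imread('pics/w4.png')[200:480,120:520],cv2.resize(s[270:410,380:580],(400,280))]))"
```

```text
5.35 [ 0.52505803 -0.34857292  0.05011031] [1.97668081e-04 7.17040704e-01 6.97031268e-01 2.42565870e-05] [-7.74110100e-01  4.86897262e-01  1.57314879e+00  4.35606691e-05
  1.08115016e+00 -7.45832018e-01] 0.0018560256763132386
```

Gripped. Lifting high enough to pass over the look-alikes, then stopping short of the rail to look.

Request:
send_rows --dr '[[0,0,0],[0,0,0],[0,0,0],[0,0,0],[0,0,0],[0,0,0],[0,0,0],[0,0,0]]' --xyz '[[0,0,-1],[0,0,-3],[0,0,-5.5],[0,0,-8],[0,0,-10],[0,0,-10],[0,0,-10],[0,0,-10]]' --jaw '[5,5,5,5,5,5,5,5]'

```text
time_s: 6.45
eef_pos: [0.5243, -0.3479, 0.1484]
eef_rot: [-0.001, 0.717, 0.697, -0.0]
wrist_force: [0.0, 0.6, -1.8]
opening: 0.113
grasp_force: 58.7
```

Request:
send_rows --dr '[[0,0,0],[0,0,0],[0,0,0],[0,0,0],[0,0,0],[0,0,0],[0,0,0],[0,0,0]]' --xyz '[[3,-0.1,0],[7,-0.3,0],[12,-0.6,0],[17,-0.9,0],[21,-1.1,0],[22.85,-1.14,0],[22.85,-1.14,0],[22.85,-1.14,0]]' --jaw '[5,5,5,5,5,5,5,5]'

```text
time_s: 7.45
eef_pos: [0.5202, -0.1209, 0.1498]
eef_rot: [0.0, 0.717, 0.697, -0.0]
wrist_force: [0.4, -0.8, -1.5]
opening: 0.11
grasp_force: 58.7
```

```bash
python3 snap.py w5; python3 -c "
import cv2,numpy as np
from h import *
s=ctrl.camera('scene')[:,:,::-1];d=ctrl.camera('side')[:,:,::-1]
cv2.imwrite('pics/s5.png',s)
a=cv2.imread('pics/w5.png')[0:480,170:470]
cv2.imwrite('pics/v5.png',np.hstack([a,cv2.resize(s[170:330,300:460],(480,480),interpolation=2)]))"
```

```text
7.45 [ 0.52017837 -0.12091336  0.14978914] [ 2.19850549e-04  7.17259701e-01  6.96805879e-01 -2.01740302e-04] [-4.50460495e-01  1.61238981e-01  1.77302298e+00 -5.66704671e-04
  1.20705574e+00 -4.21331868e-01] 0.0031600371587368987
```

View pics/v5.png

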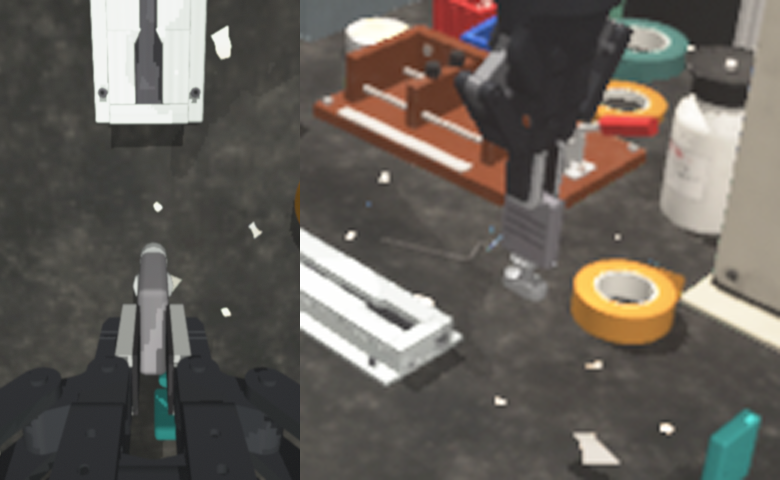

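The stud is held upright, its handle top at w5 (322,290–373) and head tip at (323,243). The opening is at w5 columns ≈305–332, rows ≈25–103. I'll refine this numerically.

Run:
```python
from h import *
import pickle
c=pickle.load(open("w5.pkl","rb"));im=cv2.imread("pics/w5.png").astype(int);g=im.min(2)
for r in (4,12,50,60,70,80,90): 
    row=g[r,295:345];m=np.where(row<150)[0]+295;print(r,m.min(),m.max(),row[[m.min()-296,m.min()-295,m.max()-295,m.max()-294]])
for col in (310,322,330): print(col,g[20:50,col].tolist() if col!=322 else "",g[85:130,col].tolist())
print("L rows 20-50 col",[int(np.where(g[r,295:345]<150)[0].min()+295) for r in range(14,50,2)],[int(np.where(g[r,295:345]<150)[0].max()+295) for r in range(14,50,2)])
G=im.mean(2)
for r in (300,310,320,350): print(r,G[r,296:350].astype(int).tolist())
print("col323",G[235:300:1,323].astype(int).tolist(),G[360:385,323].astype(int).tolist())
for r in (246,250,256): print(r,G[r,300:345].astype(int).tolist())
```

```text
4 310 326 [160 105 114 185]
12 310 326 [161 106 114 185]
50 304 332 [210 143 127 197]
60 304 332 [211 148 129 199]
70 305 332 [158 101 134 202]
80 305 332 [178 120 137 204]
90 305 332 [219 145 139 205]
310 [109, 109, 111, 110, 110, 111, 113, 128, 156, 174, 163, 135, 112, 100, 96, 95, 95, 95, 96, 96, 95, 96, 96, 96, 96, 95, 96, 96, 96, 96] [108, 109, 108, 106, 103, 98, 97, 98, 97, 97, 97, 97, 98, 97, 97, 98, 97, 100, 129, 191, 234, 243, 243, 243, 243, 243, 243, 242, 242, 241, 240, 241, 241, 241, 241, 242, 241, 226, 166, 97, 57, 51, 52, 51, 52]
322  [97, 103, 106, 107, 102, 97, 95, 96, 96, 96, 97, 96, 96, 96, 95, 95, 94, 97, 126, 180, 221, 232, 236, 240, 242, 243, 243, 242, 241, 241, 240, 241, 241, 241, 241, 242, 240, 225, 165, 95, 54, 48, 49, 50, 50]
330 [242, 242, 242, 242, 242, 242, 244, 245, 245, 245, 244, 244, 244, 244, 244, 243, 238, 225, 195, 165, 134, 104, 79, 66, 61, 59, 58, 58, 58, 58] [59, 60, 59, 59, 60, 59, 59, 59, 59, 59, 58, 58, 58, 59, 65, 77, 86, 91, 122, 177, 219, 230, 230, 229, 229, 229, 229, 228, 230, 235, 240, 241, 241, 241, 241, 242, 240, 224, 163, 93, 52, 45, 46,
[... 1599 characters left out ...]
67, 166, 166, 166, 165, 158, 145, 124, 94, 65, 47, 45, 44, 45, 45, 46, 45, 44, 45]
246 [66, 65, 65, 66, 67, 67, 68, 68, 70, 73, 74, 76, 78, 84, 94, 109, 122, 130, 134, 138, 143, 149, 152, 155, 154, 150, 146, 141, 137, 135, 128, 114, 96, 79, 71, 69, 68, 69, 69, 70, 70, 70, 71, 71, 69]
250 [67, 68, 68, 69, 71, 73, 74, 75, 74, 73, 74, 84, 103, 122, 143, 165, 179, 184, 184, 185, 184, 183, 183, 184, 183, 183, 184, 184, 184, 184, 180, 168, 147, 128, 110, 88, 73, 69, 70, 70, 70, 70, 72, 73, 72]
256 [66, 66, 65, 65, 65, 66, 65, 66, 66, 68, 86, 104, 102, 96, 99, 104, 107, 109, 109, 109, 108, 109, 109, 109, 109, 108, 109, 108, 108, 108, 106, 104, 101, 101, 107, 108, 90, 73, 69, 69, 70, 70, 71, 72, 72]
```

Run:
```python
from h import *
import pickle
c=pickle.load(open("w5.pkl","rb"))
P=lambda u,v,z:np.round(plane(c,(u,v),z)*1000,2)
for r,l,m in((4,309.4,327),(12,309.4,327),(20,309.4,327),(50,303.9,332.8),(70,304.3,332.8),(90,304.9,332.8)):
    L,R=P(l,r,.026),P(m,r,.026);print(r,(L+R)/2,R[0]-L[0])
print("window ends",P(318.5,43.5,.026),P(318.5,103.8,.026),"rail end",P(318.5,123.3,.026),"narrow end",P(318.5,28.5,.026))
t=.15+.020-.0005
print("handle top far/near",P(322.3,289,t),P(320,373.2,t))
hz=.1+.008
print("head tip at z top/bottom",P(323,246.5,hz),P(323,242,.1), "row250",P(323.1,250,hz))
print("TCP cmd .5199,-.1201; eef .52018,-.12091")
```

```text
4 [521.325  21.715  26.   ] 10.68999999999994
12 [521.185  17.41   26.   ] 10.75
20 [521.04   13.055  26.   ] 10.82000000000005
50 [520.59  -3.71  26.  ] 18.139999999999986
70 [520.335 -15.295  26.   ] 18.149999999999977
90 [520.14  -27.215  26.   ] 18.019999999999982
window ends [ 5.208e+02 -2.000e-02  2.600e+01] [519.64 -35.63  26.  ] rail end [519.25 -47.84  26.  ] narrow end [521.07   8.37  26.  ]
handle top far/near [ 520.29 -101.73  169.5 ] [ 518.29 -138.36  169.5 ]
head tip at z top/bottom [ 520.47 -106.14  108.  ] [ 520.47 -106.32  100.  ] row250 [ 520.46 -108.05  108.  ]
TCP cmd .5199,-.1201; eef .52018,-.12091
```

Window centre is (0.5202,-0.0178) and the stud axis is (0.5199,-0.1206), so I need a shift of about 10.28 cm along the tool's x and -0.26 along y. Moving above the opening with the head 4 mm over the rail's top.

Request:
send_rows --dr '[[0,0,0],[0,0,0],[0,0,0],[0,0,0],[0,0,0],[0,0,0],[0,0,0],[0,0,0]]' --xyz '[[3,-0.08,0],[7,-0.18,0],[10.28,-0.26,1],[10.28,-0.26,3],[10.28,-0.26,5],[10.28,-0.26,6.5],[10.28,-0.26,6.9],[10.28,-0.26,6.9]]' --jaw '[5,5,5,5,5,5,5,5]'

```text
time_s: 8.6
eef_pos: [0.5205, -0.0173, 0.081]
eef_rot: [-0.0, 0.717, 0.697, -0.0]
wrist_force: [-0.6, -0.0, -1.7]
opening: 0.114
grasp_force: 58.7
```

```bash
python3 snap.py w6; python3 -c "
import cv2,numpy as np
from h import *
print(ctrl.get_obs()['wrist_force'],ctrl.get_obs()['torque'])
s=ctrl.camera('scene')[:,:,::-1];d=ctrl.camera('side')[:,:,::-1]
cv2.imwrite('pics/s6.png',s)
a=cv2.imread('pics/w6.png')[160:420,220:420]
cv2.imwrite('pics/v6.png',np.hstack([cv2.resize(a,(400,520),interpolation=2),cv2.resize(s[200:304,280:360],(400,520),interpolation=2)]))"
```

```text
8.6 [ 0.52045834 -0.01731114  0.08097667] [-6.05741126e-06  7.17227856e-01  6.96838720e-01 -4.55699049e-06] [-2.61437042e-01  2.30123144e-01  1.85063584e+00 -1.84803879e-06
  1.06084874e+00 -2.32600548e-01] 0.005001303404578564
[-0.48949703  0.34059112 -1.58033178] [0.02581394 0.01263877 0.02004047]
```

View pics/v6.png

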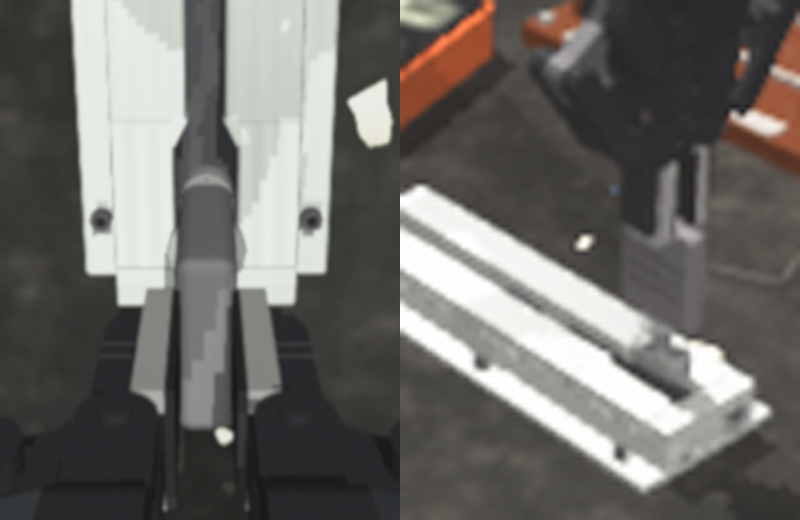

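The head sits centred over the opening: crop tip at x 207, opening 172–240. Lowering gently.

Request:
send_rows --dr '[[0,0,0],[0,0,0],[0,0,0],[0,0,0],[0,0,0],[0,0,0],[0,0,0],[0,0,0]]' --xyz '[[0,0,0.2],[0,0,0.4],[0,0,0.5],[0,0,0.6],[0,0,0.7],[0,0,0.8],[0,0,0.8],[0,0,0.8]]' --jaw '[5,5,5,5,5,5,5,5]'

```text
time_s: 9.75
eef_pos: [0.5203, -0.0169, 0.0729]
eef_rot: [-0.0, 0.717, 0.697, -0.0]
wrist_force: [0.3, -0.8, -1.0]
opening: 0.118
grasp_force: 58.7
```

Request:
send_rows --dr '[[0,0,0],[0,0,0],[0,0,0],[0,0,0],[0,0,0],[0,0,0],[0,0,0],[0,0,0]]' --xyz '[[0,0,0.15],[0,0,0.3],[0,0,0.45],[0,0,0.6],[0,0,0.7],[0,0,0.8],[0,0,0.8],[0,0,0.8]]' --jaw '[5,5,5,5,5,5,5,5]'

```text
time_s: 10.75
eef_pos: [0.5203, -0.0169, 0.0649]
eef_rot: [0.0, 0.717, 0.697, 0.0]
wrist_force: [-0.3, -0.2, -2.5]
opening: 0.108
grasp_force: 58.7
```

Request:
send_rows --dr '[[0,0,0],[0,0,0],[0,0,0],[0,0,0],[0,0,0],[0,0,0],[0,0,0],[0,0,0]]' --xyz '[[0,0,0.15],[0,0,0.3],[0,0,0.45],[0,0,0.55],[0,0,0.6],[0,0,0.65],[0,0,0.65],[0,0,0.65]]' --jaw '[5,5,5,5,5,5,5,5]'

```text
time_s: 11.75
eef_pos: [0.5203, -0.0169, 0.0584]
eef_rot: [0.0, 0.717, 0.697, 0.0]
wrist_force: [0.4, 0.4, -1.3]
opening: 0.116
grasp_force: 58.7
```

The head is in the channel without contact. Sliding along the slot; the first 60 mm is certainly free of the keeper.

Request:
send_rows --dr '[[0,0,0],[0,0,0],[0,0,0],[0,0,0],[0,0,0],[0,0,0],[0,0,0],[0,0,0]]' --xyz '[[0,0,0.06],[0.2,0,0.06],[0.5,0,0.06],[0.8,0,0.06],[1.2,0,0.06],[1.6,0,0.06],[2,0,0.06],[2,0,0.06]]' --jaw '[5,5,5,5,5,5,5,5]'

```text
time_s: 12.75
eef_pos: [0.5208, 0.0034, 0.0578]
eef_rot: [-0.0, 0.717, 0.697, 0.0]
wrist_force: [0.2, -0.5, -1.1]
opening: 0.112
grasp_force: 58.7
```

Request:
send_rows --dr '[[0,0,0],[0,0,0],[0,0,0],[0,0,0],[0,0,0],[0,0,0],[0,0,0],[0,0,0]]' --xyz '[[0.4,0,0],[0.9,0,0],[1.4,0,0],[1.9,0,0],[2.4,0,0],[2.8,0,0],[3.1,0,0],[3.1,0,0]]' --jaw '[5,5,5,5,5,5,5,5]'

```text
time_s: 13.75
eef_pos: [0.5217, 0.0343, 0.0578]
eef_rot: [-0.0, 0.717, 0.697, -0.0]
wrist_force: [-0.1, -0.0, -1.4]
opening: 0.112
grasp_force: 58.7
```

```bash
python3 -c "
from h import *
o=ctrl.get_obs();print(o['eef_pos'],o['wrist_force'],o['torque'])
w=ctrl.camera('wrist')[:,:,::-1];s=ctrl.camera('scene')[:,:,::-1];cv2.imwrite('pics/w7.png',w);cv2.imwrite('pics/s7.png',s)"
```

```text
[0.52168444 0.03425232 0.05778145] [-0.13265223 -0.02945891 -1.42949425] [ 0.01265536  0.03005435 -0.02502841]
```

No contact at 51 mm travel. Going on to 63 mm, then feeling forward in small steps.

Request:
send_rows --dr '[[0,0,0],[0,0,0],[0,0,0],[0,0,0],[0,0,0],[0,0,0],[0,0,0],[0,0,0]]' --xyz '[[0.2,0,0],[0.4,0,0],[0.6,0,0],[0.8,0,0],[1.0,0,0],[1.1,0,0],[1.2,0,0],[1.2,0,0]]' --jaw '[5,5,5,5,5,5,5,5]'

```text
time_s: 14.85
eef_pos: [0.5221, 0.0461, 0.0578]
eef_rot: [-0.0, 0.717, 0.697, -0.0]
wrist_force: [-0.2, 0.2, -2.1]
opening: 0.112
grasp_force: 58.7
```

Request:
send_rows --dr '[[0,0,0],[0,0,0],[0,0,0],[0,0,0],[0,0,0],[0,0,0],[0,0,0],[0,0,0]]' --xyz '[[0.05,0,0],[0.1,0,0],[0.15,0,0],[0.2,0,0],[0.25,0,0],[0.3,0,0],[0.3,0,0],[0.3,0,0]]' --jaw '[5,5,5,5,5,5,5,5]'

```text
time_s: 15.85
eef_pos: [0.5221, 0.049, 0.0578]
eef_rot: [-0.0, 0.717, 0.697, -0.0]
wrist_force: [0.4, 0.0, -1.7]
opening: 0.108
grasp_force: 58.7
```

Request:
send_rows --dr '[[0,0,0],[0,0,0],[0,0,0],[0,0,0],[0,0,0],[0,0,0],[0,0,0],[0,0,0]]' --xyz '[[0.05,0,0],[0.1,0,0],[0.15,0,0],[0.2,0,0],[0.25,0,0],[0.3,0,0],[0.3,0,0],[0.3,0,0]]' --jaw '[5,5,5,5,5,5,5,5]'

```text
time_s: 16.85
eef_pos: [0.5222, 0.0521, 0.0578]
eef_rot: [-0.0, 0.717, 0.697, 0.0]
wrist_force: [-0.0, -0.5, -1.4]
opening: 0.111
grasp_force: 58.7
```

Request:
send_rows --dr '[[0,0,0],[0,0,0],[0,0,0],[0,0,0],[0,0,0],[0,0,0],[0,0,0],[0,0,0]]' --xyz '[[0.05,0,0],[0.1,0,0],[0.15,0,0],[0.2,0,0],[0.25,0,0],[0.3,0,0],[0.3,0,0],[0.3,0,0]]' --jaw '[5,5,5,5,5,5,5,5]'

```text
time_s: 17.85
eef_pos: [0.5224, 0.0549, 0.0579]
eef_rot: [0.0, 0.717, 0.697, -0.0]
wrist_force: [-0.2, -1.2, -1.5]
opening: 0.111
grasp_force: 58.8
```

Request:
send_rows --dr '[[0,0,0],[0,0,0],[0,0,0],[0,0,0],[0,0,0],[0,0,0],[0,0,0],[0,0,0]]' --xyz '[[0.05,0,0],[0.1,0,0],[0.15,0,0],[0.2,0,0],[0.25,0,0],[0.3,0,0],[0.3,0,0],[0.3,0,0]]' --jaw '[5,5,5,5,5,5,5,5]'

```text
time_s: 18.85
eef_pos: [0.5227, 0.0573, 0.0581]
eef_rot: [0.001, 0.717, 0.697, -0.0]
wrist_force: [-0.8, -5.6, 2.1]
opening: 0.11
grasp_force: 59.1
```

Contact with the keeper at about 75 mm travel: the force along the slot rose to 5.6 N. Easing back 0.7 mm, then turning clockwise in stages.

Request:
send_rows --dr '[[0,0,0],[0,0,0],[0,0,0.3],[0,0,0.6],[0,0,1.0],[0,0,1.4],[0,0,1.8],[0,0,1.8]]' --xyz '[[-0.04,0,0],[-0.08,0,0],[-0.08,0,0],[-0.08,0,0],[-0.08,0,0],[-0.08,0,0],[-0.08,0,0],[-0.08,0,0]]' --jaw '[5,5,5,5,5,5,5,5]'

```text
time_s: 19.85
eef_pos: [0.5217, 0.057, 0.0574]
eef_rot: [-0.0, 0.78, 0.626, -0.001]
wrist_force: [-1.1, -4.4, 0.1]
opening: 0.107
grasp_force: 58.9
```

```bash
python3 -c "
from h import *
o=ctrl.get_obs();print(o['eef_pos'],o['eef_rot'],o['wrist_force'],o['torque'])"
```

```text
[0.52168201 0.05698875 0.05743991] [-2.97851210e-04  7.79542067e-01  6.26349345e-01 -7.58505373e-04] [-1.13481339 -4.42187515  0.08528526] [-1.13834332  0.39640874  0.04274559]
```

Request:
send_rows --dr '[[0,0,0.4],[0,0,1.1],[0,0,1.8],[0,0,2.6],[0,0,3.4],[0,0,4.2],[0,0,5],[0,0,5]]' --xyz '[[-0.03,0.03,0],[-0.03,0.03,0],[-0.03,0.03,0],[-0.03,0.03,0],[-0.03,0.03,0],[-0.03,0.03,0],[-0.03,0.03,0],[-0.03,0.03,0]]' --jaw '[5,5,5,5,5,5,5,5]'

```text
time_s: 20.85
eef_pos: [0.5221, 0.0572, 0.0573]
eef_rot: [-0.0, 0.915, 0.404, -0.0]
wrist_force: [-0.7, -2.3, -2.3]
opening: 0.114
grasp_force: 58.6
```

Request:
send_rows --dr '[[0,0,1],[0,0,2.2],[0,0,3.4],[0,0,4.6],[0,0,5.7],[0,0,6.7],[0,0,7.5],[0,0,7.5]]' --xyz '[[0,0,0],[0,0,0],[0,0,0],[0,0,0],[0,0,0],[0,0,0],[0,0,0],[0,0,0]]' --jaw '[5,5,5,5,5,5,5,5]'

```text
time_s: 21.85
eef_pos: [0.5225, 0.057, 0.0577]
eef_rot: [-0.0, 1.0, 0.024, -0.0]
wrist_force: [-0.7, -2.5, -2.5]
opening: 0.116
grasp_force: 58.7
```

```bash
python3 -c "
from h import *
o=ctrl.get_obs();print(o['eef_pos'],o['eef_rot'],o['q'],o['wrist_force'],o['torque'])
w=ctrl.camera('wrist')[:,:,::-1];s=ctrl.camera('scene')[:,:,::-1]
cv2.imwrite('pics/v8.png',np.hstack([w[140:440,200:500],cv2.resize(s[200:290,250:370],(400,300),interpolation=2)]))"
```

```text
[0.52253163 0.05703177 0.05768104] [-1.11399878e-04  9.99720810e-01  2.36280288e-02 -7.60789528e-05] [-1.17444514e-01  2.77710329e-01  1.84821559e+00  2.34363173e-04
  1.01584872e+00  1.40596785e+00] [-0.6644061  -2.5036582  -2.47381979] [-0.45297741  0.09198482  0.00442662]
```

View pics/v8.png

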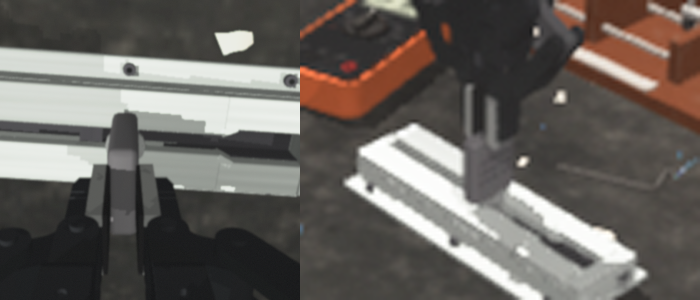

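Turned crosswise: the handle lies across the slot, 4° short of a full quarter turn. Adding 3°, lowering to the floor, then releasing.

Request:
send_rows --dr '[[0,0,0.2],[0,0,0.4],[0,0,0.5],[0,0,0.5],[0,0,0.5],[0,0,0.5],[0,0,0.5],[0,0,0.5]]' --xyz '[[0,0,0],[0,0,0],[0,0,0.03],[0,0,0.06],[0,0,0.09],[0,0,0.12],[0,0,0.12],[0,0,0.12]]' --jaw '[5,5,5,5,5,5,5,5]'

```text
time_s: 22.95
eef_pos: [0.5228, 0.0569, 0.0567]
eef_rot: [0.0, 1.0, -0.004, 0.0]
wrist_force: [0.5, -2.4, -0.2]
opening: 0.11
grasp_force: 59.0
```

Request:
send_rows --dr '[[0,0,0],[0,0,0],[0,0,0],[0,0,0],[0,0,0],[0,0,0],[0,0,0],[0,0,0]]' --xyz '[[0,0,0],[0,0,0],[0,0,0],[0,0,0],[0,0,0],[0,0,0],[0,0,0],[0,0,0]]' --jaw '[10,13,16,20,25,30,40,50]'

```text
time_s: 23.95
eef_pos: [0.5226, 0.0569, 0.0566]
eef_rot: [-0.0, 1.0, -0.004, -0.0]
wrist_force: [-0.2, 0.2, 0.2]
opening: 0.503
grasp_force: 0.0
```

```bash
python3 -c "
from h import *
o=ctrl.get_obs();print(o['eef_pos'],o['eef_rot'],o['wrist_force'],o['torque'],o['opening'])"
```

```text
[0.52260147 0.0569059  0.05657875] [-7.27549170e-06  9.99993318e-01 -3.65570686e-03 -6.42385779e-06] [-0.18210093  0.18137859  0.22173108] [-0.04464902  0.00107781 -0.05570415] 0.5028694070391022
```

Request:
send_rows --dr '[[0,0,0],[0,0,0],[0,0,0],[0,0,0],[0,0,0],[0,0,0],[0,0,0],[0,0,0]]' --xyz '[[0,0,-0.3],[0,0,-1],[0,0,-2],[0,0,-4],[0,0,-6.5],[0,0,-9],[0,0,-11],[0,0,-11]]' --jaw '[55,55,55,55,55,55,55,55]'

```text
time_s: 24.95
eef_pos: [0.5241, 0.0568, 0.169]
eef_rot: [0.0, 1.0, -0.004, 0.002]
wrist_force: [0.0, -0.3, 0.3]
opening: 0.55
grasp_force: 0.0
```

```bash
python3 snap.py w9; python3 -c "
from h import *
s=ctrl.camera('scene')[:,:,::-1];w=cv2.imread('pics/w9.png')
cv2.imwrite('pics/v9.png',np.hstack([w[130:430,180:480],cv2.resize(s[200:305,250:390],(400,300),interpolation=2)]))"
```

```text
24.95 [0.52411993 0.05675633 0.16897883] [ 2.66707177e-04  9.99990677e-01 -3.62972814e-03  2.32370660e-03] [-1.17484194e-01  1.20073429e-01  1.77759493e+00 -2.08829559e-06
  1.23924637e+00  1.46057230e+00] 0.0372207266234565
```

View pics/v9.png

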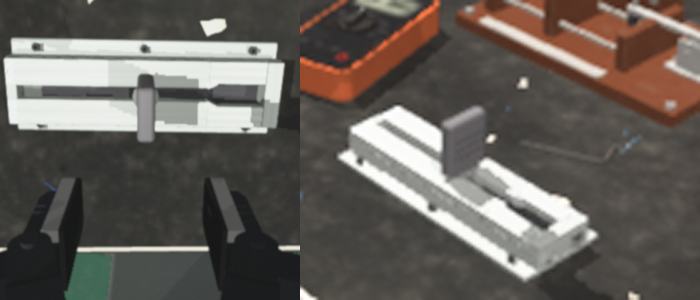

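The stud stands upright, crosswise in the slot at the keeper, and is released. Handing in.

```bash
python3 -c "
from bench import ctrl
print(ctrl.hand_in())"
```

```text
the job is handed in; nothing more can be done
None
```

The stud is in the slot against the keeper (met at about 75 mm with roughly 6 N), turned a quarter turn clockwise and released upright; the job is handed in at about 25 s of the 58 s allowed, but no verdict was returned.

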